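# Latch the sprung clamp over the sleeve

## Robot

A 6-joint arm with a two-finger parallel gripper is mounted at the origin on a cart in front of the work surface, level with it; the furniture and walls round the work are solid. World frame = base frame: x ahead of the robot, y to its left, z up, the work surface at z = 0. Lengths are in m, angles in degrees, forces in N, time in s.
With the tool pointing down it reaches from about 0.325 to 0.775 m from the base axis. Payload 5.5 kg.
Tool frame: the origin (TCP) lies at the centre of the arm's flange, where the gripper is bolted on; the fingertips stand 182 mm ahead of it and the grasp point (between the pads) lies 163 mm ahead of it; z points along the fingers, y is the direction in which the jaws open and shut (so a half turn about z gives the same grasp; the last joint's range is limited). The gripper opens to 88 mm and grips with 3 to 60 N. Pads are 20 mm wide; open, the fingers measure 115 mm over their backs; the gripper's body (75 mm by 178 mm) begins 61 mm behind the grasp point.
Start: joints at [-68.337, 5.22, 70.514, -0, 104.267, -3.249], TCP at [0.253, -0.544, 0.405] pointing down, gripper open.
Joint ranges: [-164.24, 164.24], [-49.07, 125.15], [9.68, 141.18], [-86.29, 266.29], [3.28, 154.24], [-151.56, 151.56]. Speed limits (degrees/s): [147.25, 147.25, 172.46, 180, 180, 180].

## Interface

Orientations are given as [roll, pitch, yaw] about the fixed x, y, z axes, in that order (R = Rz(yaw) Ry(pitch) Rx(roll)).
In Python, from station import r gives the robot as it stands. The module is installed in compiled form; this text tells all that it offers. Calls block until the motion is done:
- r.reach(position, orientation): joint-space move of the TCP to a pose.
- r.servo_line(position, rotation=None, speed=0.15): straight line of the TCP; rotation=None keeps the orientation; speed is the mean speed in m/s.
- r.move_joints(angles): joint-space move.
- r.let_go() and r.grab(squeeze=None): open the fingers fully, or close them until they stop; squeeze is the grip in N (None keeps the last).
- r.wait(seconds).
- r.inverse_kinematics(position, orientation): joint angles nearest the present ones, or None.
- r.sense(): the state.
- r.snapshot(name): name is "side" or "top" or "wrist"; returns a dict with "frame" (400x640x3 uint8, red, green, blue), "fx", "fy", "cx", "cy" (pixels), "R" (3x3) and "t" (3): a world point X has camera coordinates R X + t. Camera axes: x right, y down, z forward; pixel columns grow to the right and rows downward; lengths in m; the calibration is good to about 2 mm. A picture is of the moment at which its call begins. There is no depth.
A pose or a line that the arm cannot do raises r.IKError and nothing moves.
- r.hand_in(): hands the job in, once; it reports no verdict.
The state is a dict: "clock": time; "joints": joint angles; "joint_vel": joint speeds; "joint_torque": joint torques, N m; "tcp_pos": TCP position; "orientation": TCP orientation; "contact_force": force on the tool from outside, world axes, zero at the start; "torque": the same for the moment, N m; "opening": finger opening in m.
Only numpy, scipy, OpenCV 4.12 (cv2) and the standard library are available. Lean on these libraries where they do the work, as an engineer would, in place of code of your own. Each camera call takes 0.05 s, during which the arm holds its last target. There are 200 camera calls.

## Task

One of the two sleeve clamps on the trolley has a short cream sleeve lying in its V-shaped bed; the other clamp is empty. Press the red paddle of the loaded clamp's raised arm straight down until the brass catch snaps over the arm's pin and holds the arm down on the sleeve, then let go and move clear. Leave the empty clamp's arm up, and the sleeve in its bed.

Things in the scene. Friction and masses are not known exactly. Their poses are not given: they have to be found in the camera images.
- loaded_paddle (a point): Centre of the top face of the red ribbed paddle (58 mm along the arm x 60 mm across) of the loaded clamp, which is fixed: blue base 240x110 mm, V-bed, grey two-bar arm. x: from paddle to hinge; z: the top's normal. Raised it slopes 19 degrees, 188 mm above the trolley; caught it is level, 110 mm up, 17 mm nearer; at the bottom stop 98 mm up. Brass catch: 80 mm away along x.
- loaded_arm (a joint): Angle of the loaded clamp's arm (rad): 0 raised, grows as the paddle is pressed; hinge 235 mm from the paddle centre. A spring pushes back, 5 N at the paddle rising to about 12 N. The catch snaps in at about 0.345 (press to 0.36 or more to be sure); let go, the arm then stays at about 0.34. Bottom stop 0.39. Released before the snap, it springs back to 0.
- spare_arm (a joint): Angle (rad) of the arm of the other clamp, 0 raised, grows as pressed. Same make, size and colours, but nothing lies in its bed. Its arm must stay up.
- sleeve_mid (a point): Centre of the short cream pipe sleeve, 45 mm diameter, 75 mm long, lying loose across the V-bed of the loaded clamp, axis level, 51 mm above the trolley top. The bed lies 123 mm from the raised paddle along the clamp. A sprung rubber pad under the arm comes down on the sleeve.

How it is judged (in metres and radians):
At the end, for the whole second after the job is handed in: The loaded clamp's arm is held down by its catch, at rest (joint between 0.31 and 0.37), the sleeve lies in the bed within 15 mm of where it was, and the empty clamp's arm is up (joint below 0.1) (value of joint loaded_arm between 0.31 and 0.37 rad and velocity of joint loaded_arm between -0.05 and 0.05 rad/s and distance of sleeve_mid from where it was at the start of the episode below 0.015 m and value of joint spare_arm below 0.1 rad); the robot touches nothing.
It fails at once if the empty clamp's arm is pressed down (joint above 0.2) (value of joint spare_arm above 0.2 rad).
It also fails if it takes over 32 s, if anything falls off the work surface, if the arm or the gripper's body presses on something with over 40 N, if the wrist force passes 120 N, or if a joint passes its speed limit or range.

## Working session

There is one attempt and no reset: what is moved stays moved. The work goes in short steps, each a Python script; the robot and the scene stay as the last script left them, time stands still between calls to the robot, and variables do not carry over. Pictures are saved under pics/ and viewed, about 8 in all and at most 12, crops included, and the job is handed in when it is done.

```bash
mkdir -p pics
python3 - <<'E'
from station import r
import cv2,pickle
d={}
for n in("top","side"):
    s=r.snapshot(n);d[n]=s;cv2.imwrite(f"pics/{n}0.png",s["frame"][:,:,::-1]);print(n,s["fx"],s["cx"],s["cy"],s["R"],s["t"])
pickle.dump(d,open("s0.pkl","wb"))
print(r.sense()["clock"])
E
```

```text
top 381.81204099387384 325.67612474062895 201.34046132686595 [[-0.08537632 -0.99634447 -0.00293087]
 [-0.96958015  0.08375946 -0.22999715]
 [ 0.22940188 -0.01679459 -0.97318689]] [0.03460928 0.63448921 0.96946683]
side 433.2239196983091 316.5623228939117 203.23904595083823 [[ 0.99975956  0.00711254 -0.02074187]
 [-0.01160659 -0.63089917 -0.77577801]
 [-0.01860378  0.77583223 -0.63066493]] [-0.6269559   0.09995596  1.00061112]
0.1
```

View pics/top0.png

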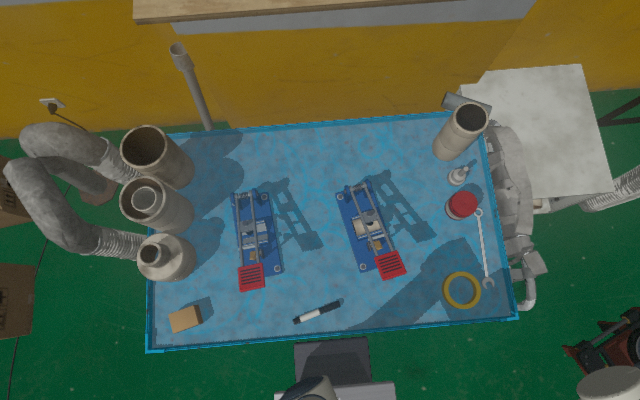

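View pics/side0.png

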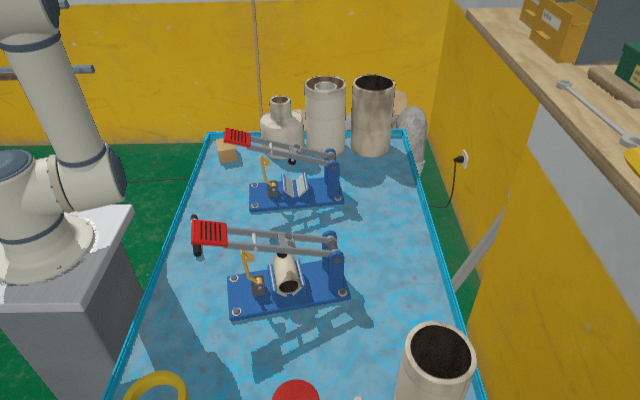

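The loaded clamp is the right one in the top view (paddle about (390,265)) and the nearer one in the side view (paddle about (209,233)). The other clamp's bed is empty. Next I'll measure the paddle.

```bash
cat > h.py <<'E'
import numpy as np,cv2
def ray(s,p):
    d=s["R"].T@np.array([(p[0]-s["cx"])/s["fx"],(p[1]-s["cy"])/s["fy"],1]);return -s["R"].T@s["t"],d
def plane(s,p,z):
    c,d=ray(s,p);return c+d*(z-c[2])/d[2]
def proj(s,X):
    q=s["R"]@X+s["t"];return np.array([s["cx"]+s["fx"]*q[0]/q[2],s["cy"]+s["fy"]*q[1]/q[2]])
def tri(a,p,b,q):
    (c,d),(e,f)=ray(a,p),ray(b,q)
    k=np.linalg.lstsq(np.c_[d,-f],e-c,rcond=None)[0];P,Q=c+k[0]*d,e+k[1]*f
    return (P+Q)/2,np.linalg.norm(P-Q)
E
python3 - <<'E'
from h import *;import pickle
d=pickle.load(open("s0.pkl","rb"))
c={}
for n,b in(("top",(360,235,425,295)),("side",(180,200,240,270))):
    im=d[n]["frame"].astype(int);m=((im[...,0]>110)&(im[...,1]<75)&(im[...,2]<75)).astype(np.uint8)
    k=np.zeros_like(m);k[b[1]:b[3],b[0]:b[2]]=1;m*=k
    m=cv2.morphologyEx(m,cv2.MORPH_CLOSE,np.ones((5,5)))
    pts=np.argwhere(m)[:,::-1].astype(np.int32);h=cv2.convexHull(pts)
    c[n]=pts.mean(0);print(n,c[n],len(pts),cv2.approxPolyDP(h,3,True)[:,0].tolist())
print(tri(d["top"],c["top"],d["side"],c["side"]),plane(d["top"],c["top"],.188))
a=cv2.resize(d["top"]["frame"][160:300,320:440],None,fx=4,fy=4,interpolation=2)
b=cv2.resize(d["side"]["frame"][200:330,180:360],None,fx=4,fy=4,interpolation=2)[:,:,:]
cv2.imwrite("pics/ca.png",a[:,:,::-1]);cv2.imwrite("pics/cb.png",b[:,:,::-1])
E
```

```text
top [389.66666667 264.98175788] 603 [[405, 272], [383, 279], [374, 258], [396, 251]]
side [208.5878929  233.02211874] 859 [[227, 245], [192, 244], [192, 220], [225, 223]]
(array([ 0.443398  , -0.1549289 ,  0.18115686]), np.float64(0.0007450100494535795)) [ 0.44338664 -0.15365384  0.188     ]
```

View pics/ca.png

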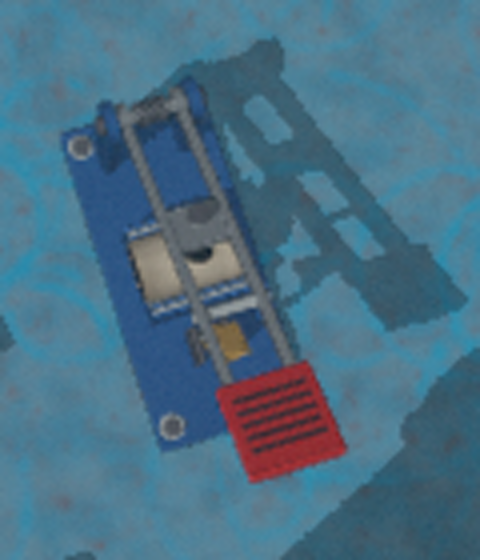

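View pics/cb.png

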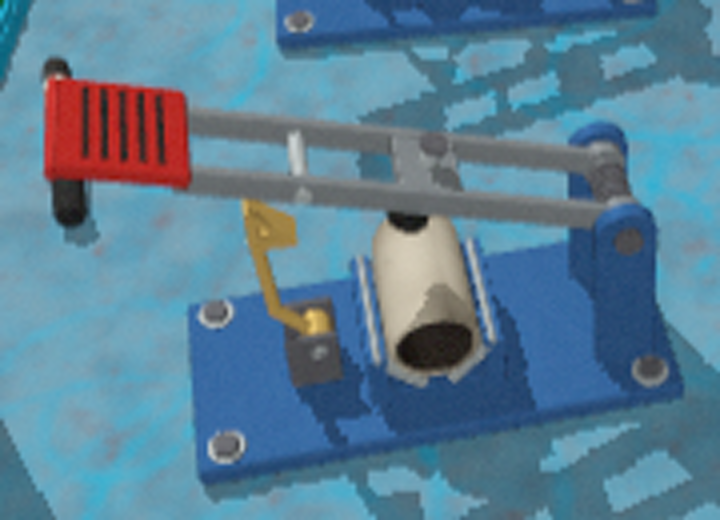

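Run:
```python
from station import r
from h import *;import pickle,json
d=pickle.load(open("s0.pkl","rb"));T=d["top"]
n=plane(T,(394,275.5),.197);f=plane(T,(385.,254.5),.178)
u=(f-n)[:2];print("len",np.linalg.norm(u))
u/=np.linalg.norm(u)
# second yaw check: base plate left-edge bolts (crop px /4 + offset)
a=plane(T,(320+172/4,160+427/4),.012);b=plane(T,(320+81/4,160+147/4),.012);v=(b-a)[:2]
print("yaw paddle",np.degrees(np.arctan2(u[1],u[0])),"bolts",np.degrees(np.arctan2(v[1],v[0])),np.linalg.norm(v),plane(T,(389.7,265),.188))
yaw=np.degrees(np.arctan2(v[1],v[0]))
c=[0.4434,-0.1541]
r.grab(10)
best=None
for o in([180,0,yaw],[180,0,yaw+180]):
    q=r.inverse_kinematics([*c,.40],o);print(o,q)
    if q is not None:
        k=np.abs(np.array(q)-r.sense()["joints"]).max()
        if best is None or k<best[0]: best=(k,o)
o=best[1];json.dump([c,yaw,o],open("p.json","w"))
r.reach([*c,.425],o)
s=r.snapshot("side");w=r.snapshot("wrist");t=r.snapshot("top")
cv2.imwrite("pics/s1.png",s["frame"][:,:,::-1]);
cv2.imwrite("pics/sw1.png",np.hstack([cv2.resize(s["frame"][100:350,120:420],(400,333)),cv2.resize(t["frame"][120:320,260:500],(400,333))])[:,:,::-1])
x=r.sense();print(x["clock"],x["tcp_pos"],x["orientation"],x["contact_force"],x["opening"])
```

```text
len 0.05227016770205158
yaw paddle 12.991552105446196 bolts 12.142966072036064 0.2102541232595578 [ 0.44333821 -0.15372608  0.188     ]
[180, 0, np.float64(12.142966072036064)] [-2.33180766e+01 -1.49992231e+01  9.00716312e+01 -2.54444375e-14
  1.04927592e+02  5.45389573e+01]
[180, 0, np.float64(192.14296607203607)] [ -23.31807663  -14.9992231    90.07163116    0.          104.92759194
 -125.4610427 ]
3.1917 [ 0.44336137 -0.15488293  0.42482468] [-1.79993392e+02  1.99638345e-02  1.20688737e+01] [ 0.22450139 -0.49735213  0.24796125] 0.0006931487272444887
```

View pics/sw1.png

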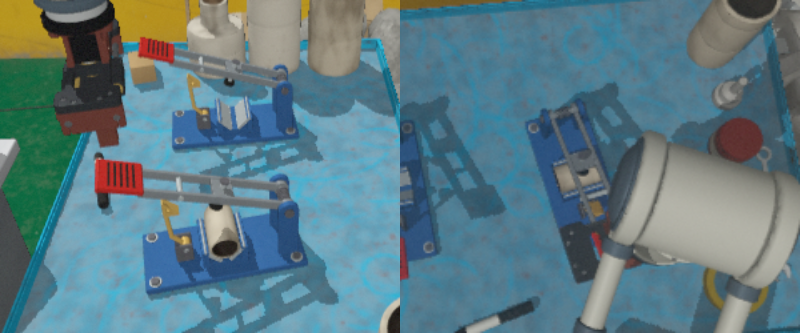

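The closed fingertips stand above the loaded paddle (tip about (107,140), paddle about (119,178) in the left crop). Next I press along the paddle's arc, watching the force.

Run:
```python
from station import r
from h import *;import json
c,yaw,o=json.load(open("p.json"));c=np.array(c);u=np.array([np.cos(np.radians(yaw)),np.sin(np.radians(yaw))])
s=r.snapshot("side");print("tip px",proj(s,np.array([*c,.243])),"paddle",proj(s,np.array([*c,.188])))
def go(zt,sp):
    k=np.clip((.188-zt)/.078,0,1.15)
    xy=c-u*.017*k**.8
    r.servo_line([*xy,zt+.182],speed=sp)
    x=r.sense();print(round(x["clock"],2),zt,np.round(x["contact_force"],1),np.round(x["tcp_pos"],4));return x
go(.198,.15)
for z in(.185,.165,.145,.130,.118,.112,.108): 
    x=go(z,.05)
    if np.linalg.norm(x["contact_force"])>30: break
else:
    for z in np.arange(.106,.0949,-.0015):
        x=go(z,.03)
        if np.linalg.norm(x["contact_force"])>24: break
s=r.snapshot("side");cv2.imwrite("pics/s2.png",cv2.resize(s["frame"][150:350,150:400],(750,600))[:,:,::-1])
```

```text
tip px [202.28974568 205.35659927] paddle [208.20024961 229.76689505]
3.69 0.198 [-0.1  0.9 -0.7] [ 0.4433 -0.1542  0.3801]
4.1 0.185 [-1.5 -1.9  5.7] [ 0.4421 -0.1546  0.368 ]
4.67 0.165 [-2.8 -2.   6.9] [ 0.4369 -0.1557  0.3483]
5.22 0.145 [-2.4 -1.2  9.2] [ 0.4329 -0.1566  0.3284]
5.68 0.13 [-1.9 -0.9  8.2] [ 0.4303 -0.1571  0.3138]
6.08 0.118 [ 0.3 -0.9  7.9] [ 0.4286 -0.1575  0.3021]
6.35 0.112 [ 2.7 -0.5  9.4] [ 0.4279 -0.1576  0.2964]
6.6 0.108 [4.3 0.6 8.1] [ 0.4275 -0.1577  0.2925]
6.85 0.106 [ 4.4  1.3 11.2] [ 0.4272 -0.1577  0.2911]
7.1 0.1045 [ 3.9  2.  11.3] [ 0.4271 -0.1577  0.2899]
7.35 0.103 [ 4.8  1.8 12.2] [ 0.4269 -0.1577  0.2885]
7.6 0.10149999999999999 [ 4.4  1.8 12.6] [ 0.4268 -0.1577  0.2872]
7.85 0.09999999999999999 [ 4.8  2.3 11.9] [ 0.4266 -0.1578  0.2858]
8.1 0.09849999999999999 [ 5.6  2.3 12.2] [ 0.4265 -0.1578  0.2844]
8.35 0.09699999999999999 [ 5.8  2.6 13. ] [ 0.4265 -0.1578  0.2829]
8.6 0.09549999999999999 [ 5.4  2.3 12.5] [ 0.4265 -0.1578  0.2815]
```

View pics/s2.png

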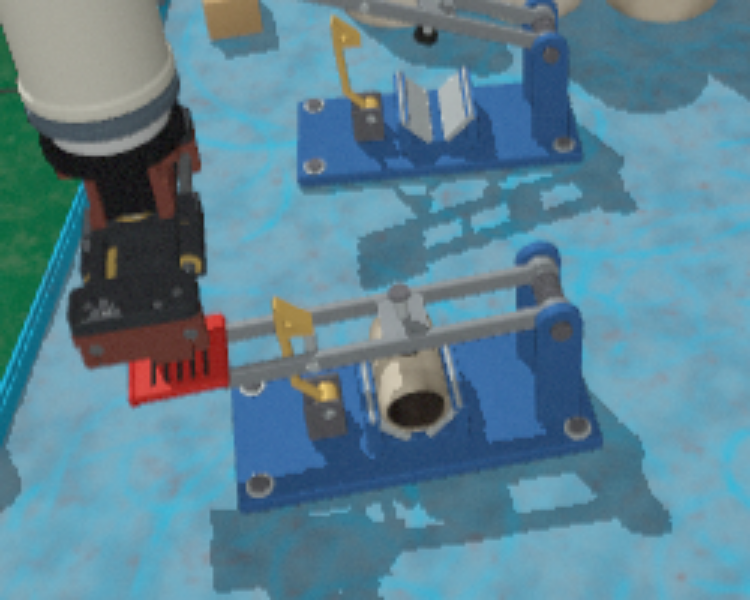

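The arm is down, with the catch hook over the pin at about (295,315). The sleeve is still in its bed. I'll press slightly further, then release and check.

Run:
```python
from station import r
from h import *
p=np.array(r.sense()["tcp_pos"])
for z in(.278,.2765):
    r.servo_line([p[0],p[1],z],speed=.03);x=r.sense();print(np.round(x["contact_force"],1),np.round(x["tcp_pos"],4))
    if np.linalg.norm(x["contact_force"])>24: break
r.servo_line([p[0],p[1],.33],speed=.08);print(np.round(r.sense()["contact_force"],1))
r.servo_line([p[0],p[1],.45],speed=.2)
r.wait(.5)
x=r.sense();print(x["clock"],np.round(x["contact_force"],1))
s=r.snapshot("side");cv2.imwrite("pics/s3.png",cv2.resize(s["frame"][130:330,150:400],(750,600))[:,:,::-1])
```

```text
[-0.2  1.7 12.9] [ 0.4274 -0.1577  0.2814]
[-0.5  1.6 13.8] [ 0.4273 -0.1577  0.2804]
[-0.8 -0.3  0.3]
11.2167 [-0.3  0.6  0.3]
```

View pics/s3.png

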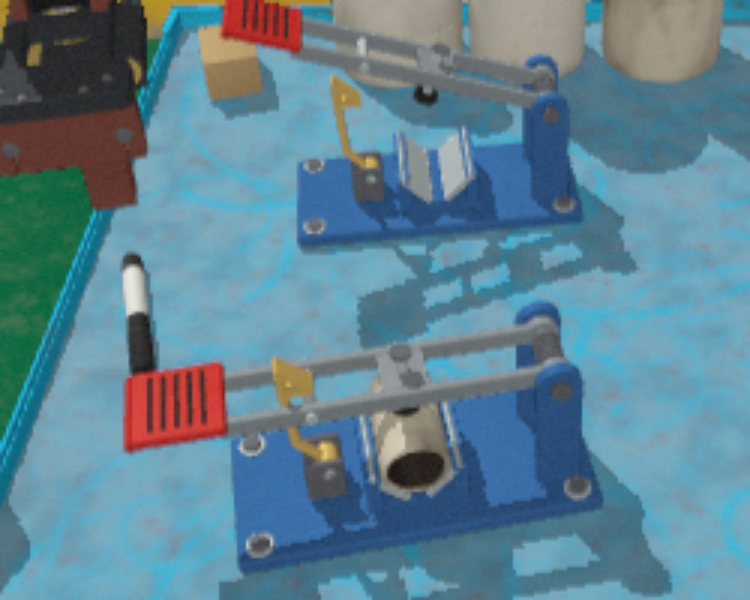

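The loaded arm stays level under its catch (hook at about (293,380)). The sleeve is in its bed, the spare arm is up and the gripper is clear.

```bash
python3 -c "
from station import r
r.hand_in()"
```

```text
the job is handed in; nothing more can be done
```

I pressed the loaded clamp's red paddle down with the closed fingertips until the brass catch held the arm. I then lifted clear and handed the job in after about 11 s of the 32 s allowed.

- **Press:** The force stayed below about 15 N. The lowest fingertip height was about 98.5 mm, just above the 98 mm bottom stop. I felt no clear stop or snap in the force readings.
- **After release:** The last side picture shows the loaded arm level with the catch over its pin. The sleeve is in its bed and the empty clamp's arm is up. The contact force was back to about zero.
- **Not measured:** I judged the arm angle and the sleeve's position by eye from that picture. None of the checks I made disagreed.

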